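# Put the round gauges away in their cradles

## Robot

A 6-joint arm with a two-finger parallel gripper is mounted at the origin on the work surface. World frame = base frame: x ahead of the robot, y to its left, z up, the work surface at z = 0. Lengths are in m, angles in rad, forces in N, time in s.
With the tool pointing down it reaches from about 0.3 to 0.775 m from the base axis. Payload 14.6 kg.
Tool frame: the origin (TCP) lies midway between the tips of the shut fingers; the grasp point (between the pads) lies 19 mm behind it (grasp_offset is the distance from the TCP to the grasp point, in m); z points along the fingers, y is the line along which they close (so a half turn about z gives the same grasp; the last joint's range is limited). The gripper opens to 94 mm and grips with 3 to 60 N. Pads are 16 mm wide; open, the fingers measure 119 mm over their backs; the gripper's body (75 mm by 177 mm) begins 78 mm behind the grasp point.
Start: joints at [1.251, 0.3, 1.521, -0, 1.321, -0.067], TCP at [0.138, 0.533, 0.205] pointing down, gripper open.
Joint ranges: [-3.03, 3.03], [-0.79, 2.21], [0.23, 2.52], [-1.04, 4.18], [0, 3.07], [-2.55, 2.55]. Speed limits (rad/s): [2.22, 2.22, 2.57, 3.14, 3.14, 3.14].

## Interface

Orientations are given as [roll, pitch, yaw] about the fixed x, y, z axes, in that order (R = Rz(yaw) Ry(pitch) Rx(roll)).
In Python, from station import * gives the robot as it stands. The module is installed in compiled form; this text tells all that it offers.
- The arm moves only by the tool send_rows, never from a script. Its argument "rows" is a list of rows, each an object of numbers: "dx", "dy", "dz": the shift along the tool's x, y, z in mm; "roll": the turn about the tool's z in degrees; "jaw": the closure, from -1 (fully open) to 1 (shut). In form: [{"dx": .., "dy": .., "dz": .., "roll": .., "jaw": ..}, ...]. A call has 1 to 12 rows; each row shifts and turns the commanded pose from where the row before left it, along the tool's axes as they then stand; what a row does not reach is not made up. A row lasts 1/12 s, in which the tool goes at most 41.7 mm and 7.16 degrees, less where a joint would pass 70% of its speed; a pose out of reach is approached as far as the arm can. A call is refused whole if a number of a shift passes 41.7 or a number of a turn 7.16, either way. A call with a gripper value outside its range is refused whole. The fingers move at their own pace and stop on an object; "force" is the grip in N (left out, the last holds). Time passes only in rows, so rows that do not move let the fingers close. It gives the time, the measured TCP pose, the force, the opening and the grip force at its end, in the units of the state.
- get_obs(): the state, without advancing time (a new reading comes with each control period).
- camera(name): name is "scene" or "top" or "wrist"; returns a dict with "frame" (400x640x3 uint8, red, green, blue), "z_map" (400x640 float32, m along the optical axis (not along the pixel's ray), 0 where there is no reading), "camera_matrix" (3x3 intrinsics, pixels), "rvec" (rotation vector, rad) and "tvec" (3), from world to camera coordinates, as OpenCV has them. Camera axes: x right, y down, z forward; pixel columns grow to the right and rows downward; lengths in m; the calibration is good to about 2 mm. A picture is of the moment at which its call begins.
- hand_in(): hands the job in; it is judged then, once.
The state is a dict: "time_s": time; "qpos": joint angles; "joint_vel": joint speeds; "tau": joint torques, N m; "ee_pos": TCP position; "eef_rot": TCP orientation; "force": force on the tool from outside, world axes, zero at the start; "moment": the same for the moment, N m; "grip_width": finger opening in m; "grip_force": force on a finger pad.
Only numpy, scipy, OpenCV 4.12 (cv2) and the standard library are available. Lean on these libraries where they do the work, as an engineer would, in place of code of your own. Each camera call takes 0.05 s, during which the arm holds its last target. There are 200 camera calls.

## Task

Put the four round instrument gauges away, each standing upright, dial up, on the floor of its own white cradle: the largest gauge in the largest cradle, the next in the next, and so on down to the smallest. They are delicate, so set them down rather than drop them and do not knock any over; leave the two square gauges where they stand.

Things in the scene. Friction and masses are not known exactly. Their poses are not given: they have to be found in the camera images.
- gauge_large_center (a point): The largest round gauge: an upright loose cylinder 67 mm in diameter and 74 mm tall, black case with a bright metal bezel of the same diameter around a black dial with white marks on top. The point is its centre, 37 mm above its underside; z is its axis, up. About 380 g.
- gauge_medium_center (a point): The second largest round gauge: an upright loose cylinder 51 mm in diameter and 72 mm tall, black case with a bright metal bezel of the same diameter around a black dial with white marks on top. The point is its centre, 36 mm above its underside; z is its axis, up. About 240 g.
- gauge_small_center (a point): The third largest round gauge: an upright loose cylinder 35 mm in diameter and 68 mm tall, black case with a bright metal bezel of the same diameter around a black dial with white marks on top. The point is its centre, 34 mm above its underside; z is its axis, up. About 120 g.
- gauge_tiny_center (a point): The smallest round gauge: an upright loose cylinder 21 mm in diameter and 64 mm tall, black case with a bright metal bezel of the same diameter around a black dial with white marks on top. The point is its centre, 32 mm above its underside; z is its axis, up. About 50 g.
- square_wide_center (a point): A square-cased gauge, 58 by 58 mm and 72 mm tall, loose, black case, bright square bezel and round dial on top; it stays where it is. The point is its centre, half-way up; x and y are square to its sides.
- square_slim_center (a point): A square-cased gauge, 42 by 42 mm and 72 mm tall, loose, black case, bright square bezel and round dial on top; it stays where it is. The point is its centre, half-way up; x and y are square to its sides.
- cradle_large: The largest cradle, for the 67 mm gauge: a fixed low round white cup, outer diameter 93 mm, 10 mm high, with a round pocket 83 mm across whose flat black floor is 3 mm above the desk. Origin at the centre of its underside, on the desk (z = 0); z up.
- cradle_medium: The second largest cradle, for the 51 mm gauge: a fixed low round white cup, outer diameter 77 mm, 10 mm high, with a round pocket 67 mm across whose flat black floor is 3 mm above the desk. Origin at the centre of its underside, on the desk (z = 0); z up.
- cradle_small: The third largest cradle, for the 35 mm gauge: a fixed low round white cup, outer diameter 61 mm, 10 mm high, with a round pocket 51 mm across whose flat black floor is 3 mm above the desk. Origin at the centre of its underside, on the desk (z = 0); z up.
- cradle_tiny: The smallest cradle, for the 21 mm gauge: a fixed low round white cup, outer diameter 47 mm, 10 mm high, with a round pocket 37 mm across whose flat black floor is 3 mm above the desk. Origin at the centre of its underside, on the desk (z = 0); z up.
Mind the look-alikes: they are no part of the job. Leave any purple look-alike of the part that bears gauge_small_center alone.

How it is judged:
At the end, for the whole second after the job is handed in: Each of the four round gauges stands upright (within 0.1 rad) and at rest on the floor of the cradle of its own size rank (centre height within 4 mm, centres within 12 mm horizontally); both square gauges are within 20 mm of where they began (horizontal distance between gauge_large_center and cradle_large below 0.012 m and z of gauge_large_center in the frame of cradle_large between 0.036 and 0.044 m and angle between each of gauge_large_center, gauge_medium_center, gauge_small_center, gauge_tiny_center's own z axis and vertical below 0.1 rad and linear speed of each of gauge_large, gauge_medium, gauge_small, gauge_tiny below 0.02 m/s and horizontal distance between gauge_medium_center and cradle_medium below 0.012 m and z of gauge_medium_center in the frame of cradle_medium between 0.035 and 0.043 m and horizontal distance between gauge_small_center and cradle_small below 0.012 m and z of gauge_small_center in the frame of cradle_small between 0.033 and 0.041 m and horizontal distance between gauge_tiny_center and cradle_tiny below 0.012 m and z of gauge_tiny_center in the frame of cradle_tiny between 0.031 and 0.039 m and distance of each of square_wide_center, square_slim_center from where it was at the start of the episode below 0.02 m); the robot touches nothing.
It fails at once if the largest round gauge is dropped from more than about 25 mm, thrown or knocked over (moves faster than 0.7 m/s while not in the fingers, or leans more than 45 degrees) ((contact force between the fingers and gauge_large below 0.05 N and linear speed of gauge_large above 0.7 m/s) or angle between gauge_large_center's own z axis and vertical above 0.785 rad).
It fails at once if the second largest round gauge is dropped from more than about 25 mm, thrown or knocked over (moves faster than 0.7 m/s while not in the fingers, or leans more than 45 degrees) ((contact force between the fingers and gauge_medium below 0.05 N and linear speed of gauge_medium above 0.7 m/s) or angle between gauge_medium_center's own z axis and vertical above 0.785 rad).
It fails at once if the third largest round gauge is dropped from more than about 25 mm, thrown or knocked over (moves faster than 0.7 m/s while not in the fingers, or leans more than 45 degrees) ((contact force between the fingers and gauge_small below 0.05 N and linear speed of gauge_small above 0.7 m/s) or angle between gauge_small_center's own z axis and vertical above 0.785 rad).
It fails at once if the smallest round gauge is dropped from more than about 25 mm, thrown or knocked over (moves faster than 0.7 m/s while not in the fingers, or leans more than 45 degrees) ((contact force between the fingers and gauge_tiny below 0.05 N and linear speed of gauge_tiny above 0.7 m/s) or angle between gauge_tiny_center's own z axis and vertical above 0.785 rad).
It fails at once if a square gauge is shifted by more than 20 mm (distance of any of square_wide_center, square_slim_center from where it was at the start of the episode above 0.02 m).
It also fails if it takes over 115 s, if anything falls off the work surface, if the arm or the gripper's body presses on something with over 40 N, if the wrist force passes 120 N, or if a joint passes its speed limit or range.

## Working session

There is one attempt and no reset: what is moved stays moved. The work goes in short steps, Python scripts to look and compute and a tool call to move; the robot and the scene stay as the last step left them, time stands still between calls to the robot, and variables do not carry over. Pictures are saved under pics/ and viewed, at most 14 in all, crops included, and the job is handed in when it is done.

Besides the shell and the picture viewer there is one more tool, called after "Request:" in YAML: its name, and indented under it one key for each argument. send_rows: Moves the arm, as the interface text tells. Its arguments: {"type":"object","properties":{"rows":{"type":"array"},"force":{"type":"number"}},"required":["rows"]}

```bash
mkdir -p pics; cat > h.py <<'E'
from station import *
import numpy as np, cv2
def snap(n,save=None):
    c=camera(n)
    if save: cv2.imwrite('pics/'+save,cv2.cvtColor(c['frame'],cv2.COLOR_RGB2BGR))
    return c
def cam(c):
    R=cv2.Rodrigues(np.array(c['rvec'],float))[0]; t=np.array(c['tvec'],float).ravel(); return R,t,np.array(c['camera_matrix'],float)
def onplane(c,uv,z):
    R,t,K=cam(c); uv=np.atleast_2d(uv).astype(float)
    d=(R.T@np.linalg.inv(K)@np.c_[uv,np.ones(len(uv))].T).T; o=-R.T@t
    return o+d*((z-o[2])/d[:,2])[:,None]
def cloud(c):
    R,t,K=cam(c); z=c['z_map']; v,u=np.indices(z.shape)
    p=np.stack([(u-K[0,2])/K[0,0]*z,(v-K[1,2])/K[1,1]*z,z],-1)
    return (p-t)@R
E
python3 - <<'E'
from h import *
o=get_obs(); print(o)
for n in('top','scene'):
    c=snap(n,n+'0.png'); np.savez(n+'0.npz',**c); R,t,K=cam(c); print(n,-R.T@t,K[0,0])
E
```

```text
{'time_s': 0.0, 'qpos': array([ 1.25142006e+00,  3.00468333e-01,  1.52154572e+00,  8.20356122e-06,
        1.32071616e+00, -6.66432886e-02]), 'joint_vel': array([-8.91220342e-04,  8.84721696e-05,  8.18648216e-04,  3.93350134e-04,
       -2.74776917e-04,  1.71897384e-03]), 'tau': array([-7.88272810e-04, -5.31800008e+01, -3.52737951e+01,  7.08070910e-02,
        2.44584319e-02, -7.28276336e-05]), 'ee_pos': array([0.13747243, 0.53228157, 0.20490281]), 'eef_rot': array([-3.14045816e+00, -8.36825333e-05,  2.88885760e+00]), 'force': array([-0.10705183,  0.12859024, -0.06599665]), 'moment': array([0.03729487, 0.00690581, 0.05823387]), 'grip_force': 0.0, 'grip_width': 0.09375639470789034}
top [0.28214346 0.00772031 1.17477885] 451.7906060067556
scene [ 1.2159918  -0.76393909  0.86978787] 508.0063491729466
```

View pics/top0.png

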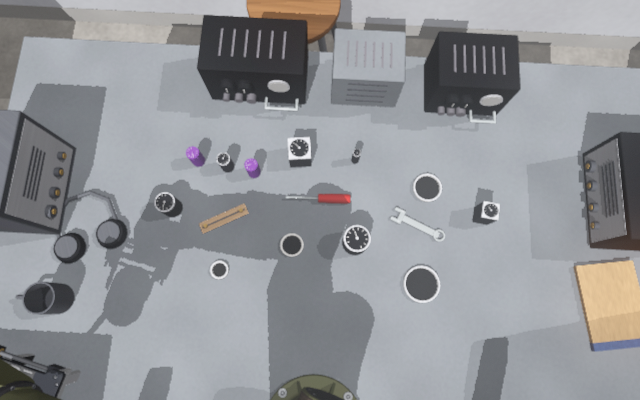

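View pics/scene0.png

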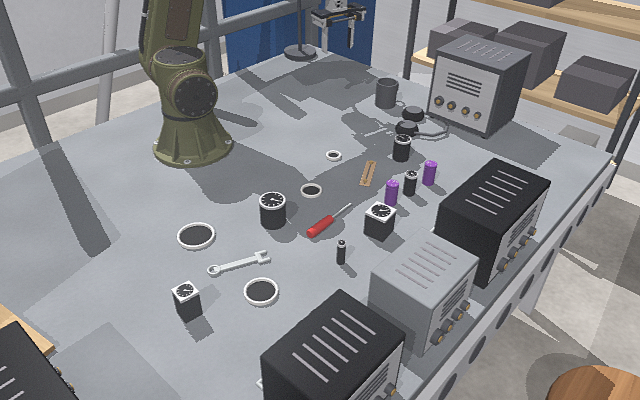

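```bash
python3 - <<'E'
from h import *
c=dict(np.load('top0.npz')); P=cloud(c); f=c['frame']
for n,uv,h,D in [('L',(357,239),.074,67),('M',(166,203),.072,51),('S',(224,160),.068,35),('T',(356,155),.064,21),('sqW',(299,148),.072,58),('sqS',(490,210),.072,42),('pA',(195,155),.068,35),('pB',(252,167),.068,35)]:
    g=np.array(onplane(c,uv,h)[0]); m=(np.hypot(*(P[...,:2]-g[:2]).transpose(2,0,1))<.05)&(abs(P[...,2]-h)<.008)
    q=P[m][:,:2].astype(np.float32); (x,y),r=cv2.minEnclosingCircle(q); rr=cv2.minAreaRect(q)
    print(n,np.round([x,y,2*r*1e3,np.median(P[m][:,2])],4),'D',D,np.round(rr[0],3),np.round(np.array(rr[1])*1e3),round(rr[2]),len(q), 'R',round(np.hypot(x,y),3))
for n,uv,D in [('L',(422,284),93),('M',(427,187),77),('S',(291,245),61),('T',(219,270),47)]:
    r=int(D*.28); u,v=uv; s=np.zeros(f.shape[:2],np.uint8); cv2.circle(s,uv,r,255,-1)
    m=(f.min(2)>205)&(s>0); k=np.argwhere(m)[:,::-1]
    w=onplane(c,k,.010)[:,:2].astype(np.float32); (x,y),rad=cv2.minEnclosingCircle(w)
    print('cr',n,np.round([x,y,2*rad*1e3],4),'D',D,len(k),np.round(w.mean(0),4),'R',round(np.hypot(x,y),3))
for uv in [(250,60),(370,60),(470,70),(40,160),(111,232),(69,246),(45,296),(612,160),(225,217),(320,198),(418,224)]: print(uv,np.round(P[uv[1],uv[0]],3))
a=f[120:300,140:520]; cv2.imwrite('pics/crop0.png',cv2.cvtColor(cv2.resize(a,None,fx=2.1,fy=2.1,interpolation=cv2.INTER_CUBIC),cv2.COLOR_RGB2BGR))
c=dict(np.load('scene0.npz')); P=cloud(c)
for n,uv,h in [('L',(272,200),.074),('M',(402,140),.072),('S',(411,176),.068),('T',(341,243),.064)]:
    g=onplane(c,uv,h)[0]; m=(np.hypot(*(P[...,:2]-g[:2]).transpose(2,0,1))<.045)&(abs(P[...,2]-h)<.004)
    q=P[m][:,:2].astype(np.float32); (x,y),r=cv2.minEnclosingCircle(q); print('scene',n,np.round([x,y,2*r*1e3],4),len(q))
E
```

```text
L [ 0.4518 -0.0818 67.3039  0.0741] D 67 [ 0.452 -0.082] [64. 66.] 48 577 R 0.459
M [ 0.517   0.4022 52.2824  0.0726] D 51 [0.516 0.401] [49. 50.] 7 334 R 0.655
S [ 0.6397  0.2694 36.1283  0.0688] D 35 [0.639 0.268] [33. 33.] 11 145 R 0.694
T [ 0.6768 -0.0739 21.2662  0.0643] D 21 [ 0.676 -0.073] [20. 18.] 1 53 R 0.681
sqW [6.7840e-01 7.5700e-02 8.1775e+01 7.2100e-02] D 58 [0.678 0.075] [61. 58.] 6 492 R 0.683
sqS [ 0.54   -0.4119 57.5809  0.0715] D 42 [ 0.54  -0.413] [43. 44.] 82 291 R 0.679
pA [ 0.6511  0.3496 36.3047  0.0685] D 35 [0.651 0.349] [34. 35.] 87 148 R 0.739
pB [ 0.6277  0.1963 36.5117  0.069 ] D 35 [0.627 0.196] [32. 33.] 1 146 R 0.658
cr L [ 0.3538 -0.255  92.3715] D 93 191 [ 0.3528 -0.2553] R 0.436
cr M [ 0.6097 -0.2691 76.7958] D 77 139 [ 0.6108 -0.2714] R 0.666
cr S [0. 0. 0.] D 61 0 [nan nan] R 0.0
cr T [ 0.3616  0.2637 45.9512] D 47 85 [0.3614 0.2647] R 0.447
(250, 60) [0.857 0.202 0.183]
(370, 60) [ 0.887 -0.091  0.159]
(470, 70) [ 0.868 -0.336  0.169]
(40, 160) [0.584 0.679 0.155]
(111, 232) [0.44  0.544 0.03 ]
(69, 246) [0.398 0.642 0.034]
(45, 296) [0.272 0.696 0.006]
(612, 160) [ 0.668 -0.689  0.132]
(225, 217) [0.499 0.262 0.007]
(320, 198) [0.56  0.015 0.026]
(418, 224) [ 0.509 -0.246  0.007]
scene L [ 0.4556 -0.0837 71.2949] 352
scene M [ 0.5179  0.3998 58.5456] 126
scene S [ 0.6418  0.2669 36.6521] 84
scene T [ 0.6795 -0.0776 24.107 ] 46<stdin>:11: RuntimeWarning: Mean of empty slice.
  ret = um.true_divide(
```

View pics/crop0.png

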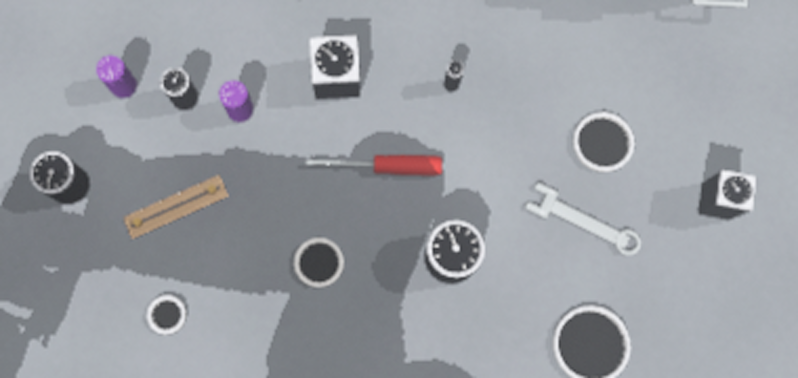

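Candidates in the top view are below.
- Black round gauges: large (357,239), medium (166,203), small (224,160), tiny (356,155).
- Look-alikes to leave: purple (195,155) and (252,167). The headphone cups (69,246) and (111,232) and the mug are not gauges.
- Square gauges to leave: (299,148) and (490,210).

The crop confirms that the small gauge is the black one between the purples. I'll set the yaw to 90° first so the fingers close along world x.

Request:
send_rows:
  rows:
    - {"roll": 7}
    - {"roll": 7}
    - {"roll": 7}
    - {"roll": 7}
    - {"roll": 7}
    - {"roll": 7}
    - {"roll": 7}
    - {"roll": 7}
    - {"roll": 7}
    - {"roll": 7}
    - {"roll": 5.5,"jaw": -1}
  force: 15

```text
invalid input at $.rows[0]: expected keys dx, dy, dz, roll, jaw
```

```bash
python3 - <<'E'
from h import *
o=get_obs(); print(o['time_s'],o['ee_pos'],o['eef_rot'])
c=dict(np.load('top0.npz')); f=c['frame']
s=np.zeros(f.shape[:2],np.uint8); cv2.circle(s,(291,245),16,255,-1)
m=(f.min(2)>140)&(s>0); k=np.argwhere(m)[:,::-1]
w=onplane(c,k,.010)[:,:2].astype(np.float32); (x,y),r=cv2.minEnclosingCircle(w); print('rim',x,y,2*r,w.mean(0))
for n,uv,D in [('L',(422,284),83),('M',(427,187),67),('S',(291,245),51),('T',(219,270),37)]:
    s[:]=0; cv2.circle(s,uv,int(D*.23),255,-1)
    m=(f.max(2)<80)&(s>0); w=onplane(c,np.argwhere(m)[:,::-1],.003)[:,:2].astype(np.float32); print('floor',n,np.round(cv2.minAreaRect(w)[0],4),2*cv2.minEnclosingCircle(w)[1],len(w))
E
```

```text
0.1 [0.13748943 0.53230906 0.20496103] [-3.14059683e+00 -7.91649117e-05  2.88879092e+00]
rim 0.43626880645751953 0.08284325152635574 0.06277817487716675 [0.43689764 0.08296366]
floor L [0. 0.] 0.0 0
floor M [0. 0.] 0.0 0
floor S [0.4366 0.083 ] 0.04601472616195679 240
floor T [0.3503 0.2693] 0.017718380317091942 7
```

Request:
send_rows:
  rows:
    - {"dx": 0,"dy": 0,"dz": 0,"roll": 7,"jaw": -1}
    - {"dx": 0,"dy": 0,"dz": 0,"roll": 7,"jaw": -1}
    - {"dx": 0,"dy": 0,"dz": 0,"roll": 7,"jaw": -1}
    - {"dx": 0,"dy": 0,"dz": 0,"roll": 7,"jaw": -1}
    - {"dx": 0,"dy": 0,"dz": 0,"roll": 7,"jaw": -1}
    - {"dx": 0,"dy": 0,"dz": 0,"roll": 7,"jaw": -1}
    - {"dx": 0,"dy": 0,"dz": 0,"roll": 7,"jaw": -1}
    - {"dx": 0,"dy": 0,"dz": 0,"roll": 7,"jaw": -1}
    - {"dx": 0,"dy": 0,"dz": 0,"roll": 7,"jaw": -1}
    - {"dx": 0,"dy": 0,"dz": 0,"roll": 7,"jaw": -1}
    - {"dx": 0,"dy": 0,"dz": 0,"roll": 5.5,"jaw": -1}
  force: 15

```text
time_s: 1.02
ee_pos: [0.1375, 0.5324, 0.2051]
eef_rot: [-3.141, 0.001, 1.565]
force: [0.1, 0.6, 0.2]
grip_width: 0.0938
grip_force: 0.0
```

Request:
send_rows:
  rows:
    - {"dx": -6,"dy": 17,"dz": 0,"roll": 0,"jaw": -1}
    - {"dx": -12,"dy": 35,"dz": 0,"roll": 0,"jaw": -1}
    - {"dx": -12,"dy": 35,"dz": 0,"roll": 0,"jaw": -1}
    - {"dx": -12,"dy": 35,"dz": 0,"roll": 0,"jaw": -1}
    - {"dx": -12,"dy": 35,"dz": 0,"roll": 0,"jaw": -1}
    - {"dx": -12,"dy": 35,"dz": 0,"roll": 0,"jaw": -1}
    - {"dx": -12,"dy": 35,"dz": 0,"roll": 0,"jaw": -1}
    - {"dx": -12,"dy": 35,"dz": 0,"roll": 0,"jaw": -1}
    - {"dx": -12,"dy": 35,"dz": 0,"roll": 0,"jaw": -1}
    - {"dx": -12,"dy": 35,"dz": 0,"roll": 0,"jaw": -1}
    - {"dx": -12,"dy": 34,"dz": 0,"roll": 0,"jaw": -1}
    - {"dx": -4,"dy": 14,"dz": 0,"roll": 0,"jaw": -1}

```text
time_s: 2.02
ee_pos: [0.521, 0.4002, 0.2045]
eef_rot: [-3.141, 0.001, 1.568]
force: [0.1, -0.3, -1.0]
grip_width: 0.0942
grip_force: 0.0
```

```bash
cat >> h.py <<'E'
def look(name,h,D,guess,save=None):
    "gauge top centre from a camera's depth; prints tool-axis shift to go (mm) with yaw 90deg: dx=world y, dy=world x"
    c=snap(name,save); P=cloud(c); m=(np.hypot(P[...,0]-guess[0],P[...,1]-guess[1])<.05)&(abs(P[...,2]-h)<.008)&(c['z_map']>0)
    q=P[m][:,:2].astype(np.float32)
    if len(q)<20: print('none',len(q)); return
    (x,y),r=cv2.minEnclosingCircle(q); o=get_obs(); e=o['ee_pos']
    print(name,'centre',round(x,4),round(y,4),'D',round(2e3*r,1),'vs',D,'n',len(q),'z',np.median(P[m][:,2]),'| tcp',np.round(e,4),'go dx %.1f dy %.1f'%(1e3*(y-e[1]),1e3*(x-e[0])),'t',o['time_s'])
E
python3 -c "
from h import *
look('wrist',.072,51,(.517,.402),'w1.png')"
```

```text
wrist centre 0.5201 0.4022 D 50.9 vs 51 n 2383 z 0.07309565491400302 | tcp [0.5216 0.4    0.2042] go dx 2.2 dy -1.4 t 2.0667
```

View pics/w1.png

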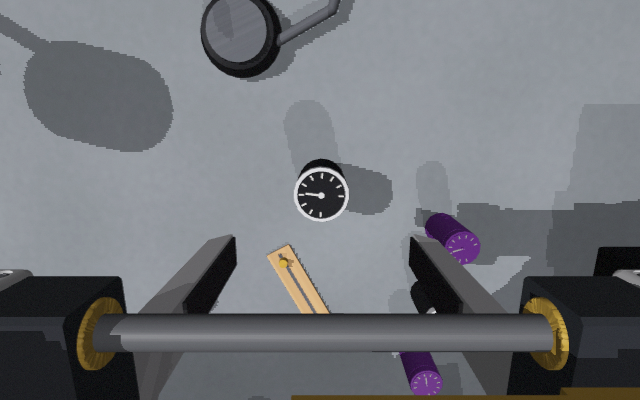

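The wrist view shows the medium gauge centred at (321,195), with the fingers straddling it. Measured diameter is 50.9 mm against 51, so I'll descend and grip.

Request:
send_rows:
  rows:
    - {"dx": 2,"dy": -1,"dz": 25,"roll": 0,"jaw": -1}
    - {"dx": 0,"dy": 0,"dz": 30,"roll": 0,"jaw": -1}
    - {"dx": 0,"dy": 0,"dz": 30,"roll": 0,"jaw": -1}
    - {"dx": 0,"dy": 0,"dz": 30,"roll": 0,"jaw": -1}
    - {"dx": 0,"dy": 0,"dz": 30,"roll": 0,"jaw": -1}
    - {"dx": 0,"dy": 0,"dz": 20,"roll": 0,"jaw": -1}
    - {"dx": 0,"dy": 0,"dz": 9,"roll": 0,"jaw": -1}
    - {"dx": 0,"dy": 0,"dz": 0,"roll": 0,"jaw": -1}
    - {"dx": 0,"dy": 0,"dz": 0,"roll": 0,"jaw": 1}
    - {"dx": 0,"dy": 0,"dz": 0,"roll": 0,"jaw": 1}
    - {"dx": 0,"dy": 0,"dz": 0,"roll": 0,"jaw": 1}
    - {"dx": 0,"dy": 0,"dz": 0,"roll": 0,"jaw": 1}
  force: 20

```text
time_s: 3.07
ee_pos: [0.517, 0.405, 0.0328]
eef_rot: [3.14, -0.001, 1.571]
force: [0.1, 0.2, 0.3]
grip_width: 0.071
grip_force: 0.0
```

Request:
send_rows:
  rows:
    - {"dx": 0,"dy": 0,"dz": 0,"roll": 0,"jaw": 1}
    - {"dx": 0,"dy": 0,"dz": 0,"roll": 0,"jaw": 1}
    - {"dx": 0,"dy": 0,"dz": 0,"roll": 0,"jaw": 1}
    - {"dx": 0,"dy": 0,"dz": 0,"roll": 0,"jaw": 1}

```text
time_s: 3.4
ee_pos: [0.5169, 0.4047, 0.0319]
eef_rot: [3.141, -0.0, 1.571]
force: [1.4, 0.7, 3.1]
grip_width: 0.0505
grip_force: 20.0
```

Request:
send_rows:
  rows:
    - {"dx": 0,"dy": 0,"dz": -10,"roll": 0,"jaw": 1}
    - {"dx": 0,"dy": 0,"dz": -25,"roll": 0,"jaw": 1}
    - {"dx": 0,"dy": 0,"dz": -30,"roll": 0,"jaw": 1}
    - {"dx": -10,"dy": 0,"dz": -30,"roll": 0,"jaw": 1}
    - {"dx": -20,"dy": 3,"dz": -15,"roll": 0,"jaw": 1}
    - {"dx": -30,"dy": 5,"dz": 0,"roll": 0,"jaw": 1}
    - {"dx": -38,"dy": 5,"dz": 0,"roll": 0,"jaw": 1}
    - {"dx": -38,"dy": 5,"dz": 0,"roll": 0,"jaw": 1}
    - {"dx": -38,"dy": 5,"dz": 0,"roll": 0,"jaw": 1}
    - {"dx": -38,"dy": 5,"dz": 0,"roll": 0,"jaw": 1}
    - {"dx": -38,"dy": 5,"dz": 0,"roll": 0,"jaw": 1}
    - {"dx": -38,"dy": 5,"dz": 0,"roll": 0,"jaw": 1}

```text
time_s: 4.4
ee_pos: [0.5543, 0.1148, 0.1419]
eef_rot: [-3.141, -0.0, 1.571]
force: [1.0, 0.7, -2.5]
grip_width: 0.051
grip_force: 20.0
```

Request:
send_rows:
  rows:
    - {"dx": -38,"dy": 5,"dz": 0,"roll": 0,"jaw": 1}
    - {"dx": -38,"dy": 5,"dz": 0,"roll": 0,"jaw": 1}
    - {"dx": -38,"dy": 5,"dz": 0,"roll": 0,"jaw": 1}
    - {"dx": -38,"dy": 5,"dz": 0,"roll": 0,"jaw": 1}
    - {"dx": -38,"dy": 5,"dz": 0,"roll": 0,"jaw": 1}
    - {"dx": -38,"dy": 5,"dz": 0,"roll": 0,"jaw": 1}
    - {"dx": -38,"dy": 5,"dz": 0,"roll": 0,"jaw": 1}
    - {"dx": -36,"dy": 5,"dz": 0,"roll": 0,"jaw": 1}
    - {"dx": -30,"dy": 5,"dz": 0,"roll": 0,"jaw": 1}
    - {"dx": -20,"dy": 5,"dz": 0,"roll": 0,"jaw": 1}
    - {"dx": -8,"dy": 0,"dz": 0,"roll": 0,"jaw": 1}
    - {"dx": 0,"dy": 0,"dz": 0,"roll": 0,"jaw": 1}

```text
time_s: 5.4
ee_pos: [0.6043, -0.2447, 0.1412]
eef_rot: [-3.141, -0.0, 1.569]
force: [0.9, -0.0, -2.7]
grip_width: 0.051
grip_force: 20.0
```

```bash
cat >> h.py <<'E'
def rim(name,guess,D,thr=205,save=None):
    c=snap(name,save); R,t,K=cam(c); P=cloud(c); f=c['frame']
    d=np.hypot(P[...,0]-guess[0],P[...,1]-guess[1])
    m=(f.min(2)>thr)&(d<D/2e3+.012)&(P[...,2]<.03)&(c['z_map']>0)
    w=onplane(c,np.argwhere(m)[:,::-1],.010)[:,:2].astype(np.float32)
    if len(w)<20: print('none',len(w)); return
    # algebraic circle fit over the ring
    A=np.c_[2*w,np.ones(len(w))]; s=np.linalg.lstsq(A,(w**2).sum(1),rcond=None)[0]
    (x,y),r=cv2.minEnclosingCircle(w); e=get_obs()['ee_pos']
    print(name,'rim fit',np.round(s[:2],4),'ring D',round(2e3*np.sqrt(s[2]+s[0]**2+s[1]**2),1),'| enc',round(x,4),round(y,4),round(2e3*r,1),'vs',D,'n',len(w),'tcp',np.round(e,4))
E
python3 -c "
from h import *
rim('wrist',(.610,-.270),77,205,'w2.png')
rim('top',(.610,-.270),77,205)
look('wrist',.172,51,get_obs()['ee_pos'])"
```

```text
wrist rim fit [ 0.6119 -0.2709] ring D 71.5 | enc 0.613 -0.2688 75.9 vs 77 n 535 tcp [ 0.6044 -0.2432  0.1413]
none 0
wrist centre 0.605 -0.2334 D 74.7 vs 51 n 1850 z 0.1725838248605278 | tcp [ 0.6047 -0.242   0.1416] go dx 8.6 dy 0.3 t 5.55
```

View pics/w2.png

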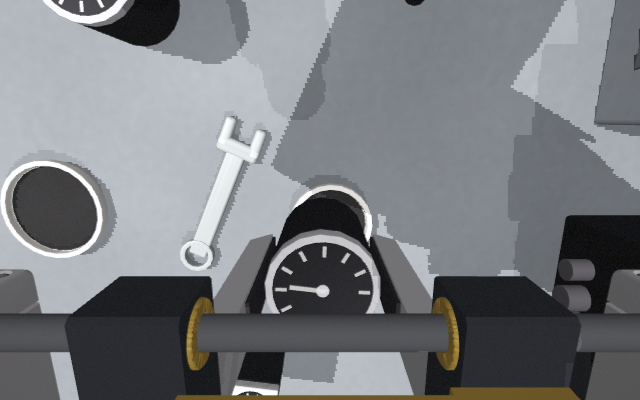

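The wrist view shows the medium gauge held upright at (322,290) and the cradle rim behind it at (335,215). Next I shift over the cradle and lower.

Request:
send_rows:
  rows:
    - {"dx": -13,"dy": 4,"dz": 0,"roll": 0,"jaw": 1}
    - {"dx": -13,"dy": 4,"dz": 10,"roll": 0,"jaw": 1}
    - {"dx": 0,"dy": 0,"dz": 25,"roll": 0,"jaw": 1}
    - {"dx": 0,"dy": 0,"dz": 25,"roll": 0,"jaw": 1}
    - {"dx": 0,"dy": 0,"dz": 20,"roll": 0,"jaw": 1}
    - {"dx": 0,"dy": 0,"dz": 10,"roll": 0,"jaw": 1}
    - {"dx": 0,"dy": 0,"dz": 5,"roll": 0,"jaw": 1}
    - {"dx": 0,"dy": 0,"dz": 0,"roll": 0,"jaw": 1}
    - {"dx": 0,"dy": 0,"dz": 0,"roll": 0,"jaw": 1}
    - {"dx": 0,"dy": 0,"dz": 0,"roll": 0,"jaw": 1}

```text
time_s: 6.38
ee_pos: [0.6135, -0.2694, 0.0481]
eef_rot: [3.14, 0.001, 1.571]
force: [0.9, 0.6, -2.6]
grip_width: 0.0506
grip_force: 20.0
```

Request:
send_rows:
  rows:
    - {"dx": 1,"dy": -1,"dz": 5,"roll": 0,"jaw": 1}
    - {"dx": 0,"dy": 0,"dz": 3,"roll": 0,"jaw": 1}
    - {"dx": 0,"dy": 0,"dz": 2,"roll": 0,"jaw": 1}
    - {"dx": 0,"dy": 0,"dz": 1,"roll": 0,"jaw": 1}
    - {"dx": 0,"dy": 0,"dz": 0,"roll": 0,"jaw": 1}
    - {"dx": 0,"dy": 0,"dz": 0,"roll": 0,"jaw": 1}
    - {"dx": 0,"dy": 0,"dz": 0,"roll": 0,"jaw": 1}

```text
time_s: 6.97
ee_pos: [0.6118, -0.2684, 0.0356]
eef_rot: [3.141, 0.0, 1.571]
force: [-0.2, 0.6, -2.9]
grip_width: 0.0506
grip_force: 20.0
```

Request:
send_rows:
  rows:
    - {"dx": 0,"dy": 0,"dz": 1,"roll": 0,"jaw": 1}
    - {"dx": 0,"dy": 0,"dz": 0,"roll": 0,"jaw": 1}
    - {"dx": 0,"dy": 0,"dz": 0,"roll": 0,"jaw": 0.5}
    - {"dx": 0,"dy": 0,"dz": 0,"roll": 0,"jaw": -1}
    - {"dx": 0,"dy": 0,"dz": 0,"roll": 0,"jaw": -1}
    - {"dx": 0,"dy": 0,"dz": 0,"roll": 0,"jaw": -1}
    - {"dx": 0,"dy": 0,"dz": 0,"roll": 0,"jaw": -1}
    - {"dx": 0,"dy": 0,"dz": 0,"roll": 0,"jaw": -1}
    - {"dx": 0,"dy": 0,"dz": 0,"roll": 0,"jaw": -1}
    - {"dx": 0,"dy": 0,"dz": 0,"roll": 0,"jaw": -1}

```text
time_s: 7.8
ee_pos: [0.6118, -0.2684, 0.0344]
eef_rot: [-3.142, 0.0, 1.571]
force: [0.6, 0.2, -1.4]
grip_width: 0.0924
grip_force: 0.0
```

Request:
send_rows:
  rows:
    - {"dx": 0,"dy": 0,"dz": -15,"roll": 0,"jaw": -1}
    - {"dx": 0,"dy": 0,"dz": -30,"roll": 0,"jaw": -1}
    - {"dx": 0,"dy": 0,"dz": -35,"roll": 0,"jaw": -1}
    - {"dx": 0,"dy": 0,"dz": -35,"roll": 0,"jaw": -1}
    - {"dx": 0,"dy": 0,"dz": -35,"roll": 0,"jaw": -1}
    - {"dx": 0,"dy": 0,"dz": -20,"roll": 0,"jaw": -1}
    - {"dx": 0,"dy": 0,"dz": 0,"roll": 0,"jaw": -1}

```text
time_s: 8.38
ee_pos: [0.6131, -0.269, 0.2102]
eef_rot: [3.134, 0.004, 1.571]
force: [0.4, 0.6, 0.6]
grip_width: 0.0938
grip_force: 0.0
```

```bash
python3 -c "
from h import *
look('wrist',.075,51,(.612,-.2705))"
```

```text
wrist centre 0.6126 -0.271 D 51.0 vs 51 n 2345 z 0.07603586957478825 | tcp [ 0.6124 -0.2687  0.207 ] go dx -2.3 dy 0.2 t 8.4333
```

Request:
send_rows:
  rows:
    - {"dx": 16,"dy": 5,"dz": 0,"roll": 0,"jaw": -1}
    - {"dx": 32,"dy": 10,"dz": 0,"roll": 0,"jaw": -1}
    - {"dx": 36,"dy": 12,"dz": 0,"roll": 0,"jaw": -1}
    - {"dx": 36,"dy": 12,"dz": 0,"roll": 0,"jaw": -1}
    - {"dx": 36,"dy": 12,"dz": 0,"roll": 0,"jaw": -1}
    - {"dx": 26,"dy": 10,"dz": 0,"roll": 0,"jaw": -1}
    - {"dx": 12,"dy": 5,"dz": 0,"roll": 0,"jaw": -1}
    - {"dx": 0,"dy": 0,"dz": 0,"roll": 0,"jaw": -0.2}
    - {"dx": 0,"dy": 0,"dz": 0,"roll": 0,"jaw": -0.2}
    - {"dx": 0,"dy": 0,"dz": 0,"roll": 0,"jaw": -0.2}

```text
time_s: 9.27
ee_pos: [0.6773, -0.0755, 0.2037]
eef_rot: [-3.141, 0.0, 1.57]
force: [0.8, -0.1, 0.2]
grip_width: 0.0776
grip_force: 0.0
```

```bash
python3 -c "
from h import *
look('wrist',.064,21,(.679,-.0755),'w3.png')"
```

```text
wrist centre 0.6801 -0.075 D 21.0 vs 21 n 395 z 0.0650517478474584 | tcp [ 0.6773 -0.0758  0.204 ] go dx 0.8 dy 2.8 t 9.3167
```

Request:
send_rows:
  rows:
    - {"dx": 1,"dy": 3,"dz": 20,"roll": 0,"jaw": -0.2}
    - {"dx": 0,"dy": 0,"dz": 30,"roll": 0,"jaw": -0.2}
    - {"dx": 0,"dy": 0,"dz": 30,"roll": 0,"jaw": -0.2}
    - {"dx": 0,"dy": 0,"dz": 30,"roll": 0,"jaw": -0.2}
    - {"dx": 0,"dy": 0,"dz": 30,"roll": 0,"jaw": -0.2}
    - {"dx": 0,"dy": 0,"dz": 20,"roll": 0,"jaw": -0.2}
    - {"dx": 0,"dy": 0,"dz": 15,"roll": 0,"jaw": -0.2}
    - {"dx": 0,"dy": 0,"dz": 0,"roll": 0,"jaw": -0.2}
    - {"dx": 0,"dy": 0,"dz": 0,"roll": 0,"jaw": -0.2}
    - {"dx": 0,"dy": 0,"dz": 0,"roll": 0,"jaw": 0.2}
    - {"dx": 0,"dy": 0,"dz": 0,"roll": 0,"jaw": 0.4}
  force: 8

```text
time_s: 10.23
ee_pos: [0.6816, -0.0737, 0.0314]
eef_rot: [3.139, 0.0, 1.571]
force: [0.2, -0.5, -0.1]
grip_width: 0.0465
grip_force: 0.0
```

Request:
send_rows:
  rows:
    - {"dx": 0,"dy": 0,"dz": 0,"roll": 0,"jaw": 1}
    - {"dx": 0,"dy": 0,"dz": 0,"roll": 0,"jaw": 1}
    - {"dx": 0,"dy": 0,"dz": 0,"roll": 0,"jaw": 1}
    - {"dx": 0,"dy": 0,"dz": 0,"roll": 0,"jaw": 1}
    - {"dx": 0,"dy": 0,"dz": 0,"roll": 0,"jaw": 1}

```text
time_s: 10.65
ee_pos: [0.6809, -0.0733, 0.0298]
eef_rot: [3.141, 0.0, 1.571]
force: [-0.2, 0.0, 2.8]
grip_width: 0.021
grip_force: 8.0
```

Request:
send_rows:
  rows:
    - {"dx": 0,"dy": 0,"dz": -10,"roll": 0,"jaw": 1}
    - {"dx": 0,"dy": 0,"dz": -25,"roll": 0,"jaw": 1}
    - {"dx": 0,"dy": 0,"dz": -30,"roll": 0,"jaw": 1}
    - {"dx": 5,"dy": -5,"dz": -30,"roll": 0,"jaw": 1}
    - {"dx": 15,"dy": -14,"dz": -15,"roll": 0,"jaw": 1}
    - {"dx": 26,"dy": -25,"dz": 0,"roll": 0,"jaw": 1}
    - {"dx": 28,"dy": -26,"dz": 0,"roll": 0,"jaw": 1}
    - {"dx": 28,"dy": -26,"dz": 0,"roll": 0,"jaw": 1}
    - {"dx": 28,"dy": -26,"dz": 0,"roll": 0,"jaw": 1}
    - {"dx": 28,"dy": -26,"dz": 0,"roll": 0,"jaw": 1}
    - {"dx": 28,"dy": -26,"dz": 0,"roll": 0,"jaw": 1}
    - {"dx": 28,"dy": -26,"dz": 0,"roll": 0,"jaw": 1}

```text
time_s: 11.65
ee_pos: [0.4792, 0.1416, 0.1402]
eef_rot: [3.141, -0.0, 1.571]
force: [-0.2, 0.1, -0.4]
grip_width: 0.0209
grip_force: 8.0
```

Request:
send_rows:
  rows:
    - {"dx": 28,"dy": -26,"dz": 0,"roll": 0,"jaw": 1}
    - {"dx": 28,"dy": -26,"dz": 0,"roll": 0,"jaw": 1}
    - {"dx": 28,"dy": -26,"dz": 0,"roll": 0,"jaw": 1}
    - {"dx": 22,"dy": -22,"dz": 0,"roll": 0,"jaw": 1}
    - {"dx": 11,"dy": -12,"dz": 0,"roll": 0,"jaw": 1}
    - {"dx": 6,"dy": -6,"dz": 0,"roll": 0,"jaw": 1}
    - {"dx": 0,"dy": 0,"dz": 0,"roll": 0,"jaw": 1}
    - {"dx": 0,"dy": 0,"dz": 0,"roll": 0,"jaw": 1}

```text
time_s: 12.32
ee_pos: [0.3631, 0.2634, 0.1398]
eef_rot: [3.141, -0.0, 1.571]
force: [-0.3, -0.7, -2.4]
grip_width: 0.0207
grip_force: 8.0
```

```bash
python3 -c "
from h import *
rim('wrist',(.362,.264),47,200,'w4.png')
rim('scene',(.362,.264),47,200)"
```

```text
wrist rim fit [0.364  0.2623] ring D 41.5 | enc 0.3641 0.2622 46.1 vs 47 n 616 tcp [0.3633 0.2631 0.1397]
scene rim fit [0.364  0.2615] ring D 41.6 | enc 0.3635 0.2619 48.2 vs 47 n 52 tcp [0.3634 0.2629 0.1395]
```

View pics/w4.png

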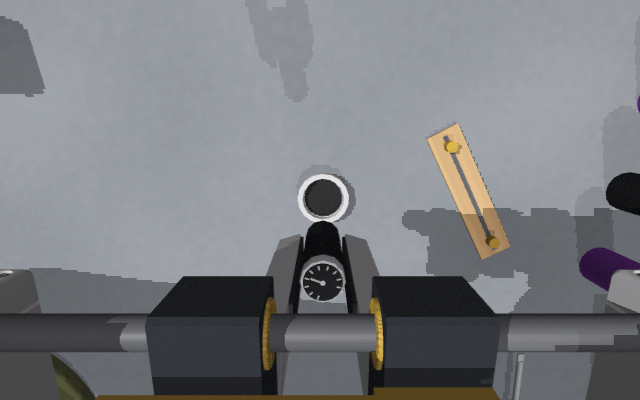

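The tiny gauge is held upright at (322,283) and its cradle shows at (323,198), within 1 mm of the plan. I'll lower it.

Request:
send_rows:
  rows:
    - {"dx": 1,"dy": 1,"dz": 15,"roll": 0,"jaw": 1}
    - {"dx": 0,"dy": 0,"dz": 25,"roll": 0,"jaw": 1}
    - {"dx": 0,"dy": 0,"dz": 25,"roll": 0,"jaw": 1}
    - {"dx": 0,"dy": 0,"dz": 20,"roll": 0,"jaw": 1}
    - {"dx": 0,"dy": 0,"dz": 10,"roll": 0,"jaw": 1}
    - {"dx": 0,"dy": 0,"dz": 5,"roll": 0,"jaw": 1}
    - {"dx": 0,"dy": 0,"dz": 3,"roll": 0,"jaw": 1}
    - {"dx": 0,"dy": 0,"dz": 1,"roll": 0,"jaw": 1}
    - {"dx": 0,"dy": 0,"dz": 0,"roll": 0,"jaw": 1}
    - {"dx": 0,"dy": 0,"dz": 0,"roll": 0,"jaw": 1}
    - {"dx": 0,"dy": 0,"dz": 0,"roll": 0,"jaw": 1}

```text
time_s: 13.33
ee_pos: [0.364, 0.2648, 0.0361]
eef_rot: [3.141, -0.001, 1.571]
force: [-0.0, -0.7, -0.9]
grip_width: 0.0206
grip_force: 8.0
```

Request:
send_rows:
  rows:
    - {"dx": -1,"dy": 0,"dz": 1.5,"roll": 0,"jaw": 1}
    - {"dx": 0,"dy": 0,"dz": 1,"roll": 0,"jaw": 1}
    - {"dx": 0,"dy": 0,"dz": 0,"roll": 0,"jaw": 1}
    - {"dx": 0,"dy": 0,"dz": 0,"roll": 0,"jaw": 1}
    - {"dx": 0,"dy": 0,"dz": 0,"roll": 0,"jaw": 0.2}
    - {"dx": 0,"dy": 0,"dz": 0,"roll": 0,"jaw": -0.2}
    - {"dx": 0,"dy": 0,"dz": 0,"roll": 0,"jaw": -0.2}
    - {"dx": 0,"dy": 0,"dz": 0,"roll": 0,"jaw": -0.2}
    - {"dx": 0,"dy": 0,"dz": 0,"roll": 0,"jaw": -0.2}

```text
time_s: 14.08
ee_pos: [0.3637, 0.2636, 0.033]
eef_rot: [3.142, -0.0, 1.571]
force: [-0.6, -0.1, -0.4]
grip_width: 0.0506
grip_force: 0.0
```

Request:
send_rows:
  rows:
    - {"dx": 0,"dy": 0,"dz": -15,"roll": 0,"jaw": -0.2}
    - {"dx": 0,"dy": 0,"dz": -30,"roll": 0,"jaw": -0.2}
    - {"dx": 0,"dy": 0,"dz": -35,"roll": 0,"jaw": -0.2}
    - {"dx": 0,"dy": 0,"dz": -35,"roll": 0,"jaw": -0.2}
    - {"dx": 0,"dy": 0,"dz": -35,"roll": 0,"jaw": -0.2}
    - {"dx": 0,"dy": 0,"dz": -20,"roll": 0,"jaw": -0.2}
    - {"dx": 0,"dy": 0,"dz": 0,"roll": 0,"jaw": -0.2}

```text
time_s: 14.67
ee_pos: [0.3649, 0.2644, 0.2073]
eef_rot: [3.135, -0.004, 1.571]
force: [0.3, -0.3, 1.1]
grip_width: 0.0562
grip_force: 0.0
```

```bash
python3 -c "
from h import *
look('wrist',.067,21,(.364,.262))"
```

```text
wrist centre 0.3642 0.262 D 21.0 vs 21 n 392 z 0.06808274719675472 | tcp [0.3642 0.264  0.2047] go dx -2.0 dy -0.1 t 14.7167
```

Tiny is placed. Now the small gauge, near (0.641, 0.268).

Request:
send_rows:
  rows:
    - {"dx": 0,"dy": 15,"dz": 0,"roll": 0,"jaw": -0.2}
    - {"dx": 0,"dy": 32,"dz": 0,"roll": 0,"jaw": -0.2}
    - {"dx": 1,"dy": 38,"dz": 0,"roll": 0,"jaw": -0.2}
    - {"dx": 1,"dy": 38,"dz": 0,"roll": 0,"jaw": -0.2}
    - {"dx": 1,"dy": 38,"dz": 0,"roll": 0,"jaw": -0.2}
    - {"dx": 1,"dy": 38,"dz": 0,"roll": 0,"jaw": -0.2}
    - {"dx": 0,"dy": 38,"dz": 0,"roll": 0,"jaw": -0.2}
    - {"dx": 0,"dy": 25,"dz": 0,"roll": 0,"jaw": -0.2}
    - {"dx": 0,"dy": 15,"dz": 0,"roll": 0,"jaw": -0.3}
    - {"dx": 0,"dy": 0,"dz": 0,"roll": 0,"jaw": -0.3}
    - {"dx": 0,"dy": 0,"dz": 0,"roll": 0,"jaw": -0.3}
    - {"dx": 0,"dy": 0,"dz": 0,"roll": 0,"jaw": -0.3}

```text
time_s: 15.72
ee_pos: [0.6398, 0.2677, 0.2019]
eef_rot: [-3.14, 0.0, 1.571]
force: [-0.8, 0.2, -0.5]
grip_width: 0.0613
grip_force: 0.0
```

```bash
python3 -c "
from h import *
look('wrist',.068,35,(.641,.268),'w5.png')"
```

```text
wrist centre 0.6429 0.2686 D 35.0 vs 35 n 1123 z 0.06901414506291695 | tcp [0.6398 0.2678 0.2025] go dx 0.7 dy 3.1 t 15.7667
```

View pics/w5.png

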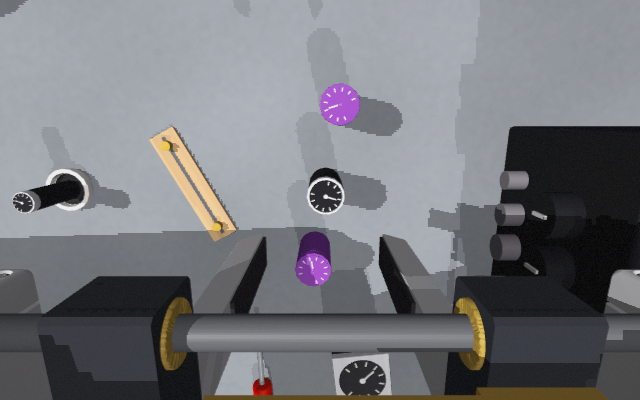

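The black small gauge is at (326,195), with the purple look-alikes clear of it at (340,104) and (314,269). I'll descend and grip.

Request:
send_rows:
  rows:
    - {"dx": 1,"dy": 3,"dz": 20,"roll": 0,"jaw": -0.3}
    - {"dx": 0,"dy": 0,"dz": 30,"roll": 0,"jaw": -0.3}
    - {"dx": 0,"dy": 0,"dz": 30,"roll": 0,"jaw": -0.3}
    - {"dx": 0,"dy": 0,"dz": 30,"roll": 0,"jaw": -0.3}
    - {"dx": 0,"dy": 0,"dz": 30,"roll": 0,"jaw": -0.3}
    - {"dx": 0,"dy": 0,"dz": 20,"roll": 0,"jaw": -0.3}
    - {"dx": 0,"dy": 0,"dz": 12,"roll": 0,"jaw": -0.3}
    - {"dx": 0,"dy": 0,"dz": 0,"roll": 0,"jaw": -0.3}
    - {"dx": 0,"dy": 0,"dz": 0,"roll": 0,"jaw": -0.3}
    - {"dx": 0,"dy": 0,"dz": 0,"roll": 0,"jaw": 0}
    - {"dx": 0,"dy": 0,"dz": 0,"roll": 0,"jaw": 0.1}
  force: 12

```text
time_s: 16.68
ee_pos: [0.6444, 0.269, 0.033]
eef_rot: [3.139, -0.001, 1.571]
force: [-0.5, -0.7, -0.4]
grip_width: 0.0511
grip_force: 0.0
```

Request:
send_rows:
  rows:
    - {"dx": 0,"dy": 0,"dz": 0,"roll": 0,"jaw": 1}
    - {"dx": 0,"dy": 0,"dz": 0,"roll": 0,"jaw": 1}
    - {"dx": 0,"dy": 0,"dz": 0,"roll": 0,"jaw": 1}
    - {"dx": 0,"dy": 0,"dz": 0,"roll": 0,"jaw": 1}
    - {"dx": 0,"dy": 0,"dz": 0,"roll": 0,"jaw": 1}

```text
time_s: 17.1
ee_pos: [0.6439, 0.2688, 0.0317]
eef_rot: [3.141, -0.0, 1.571]
force: [-1.8, 0.1, 5.4]
grip_width: 0.0346
grip_force: 12.0
```

Request:
send_rows:
  rows:
    - {"dx": 0,"dy": 0,"dz": -10,"roll": 0,"jaw": 1}
    - {"dx": 0,"dy": 0,"dz": -25,"roll": 0,"jaw": 1}
    - {"dx": 0,"dy": 0,"dz": -30,"roll": 0,"jaw": 1}
    - {"dx": 0,"dy": 0,"dz": -30,"roll": 0,"jaw": 1}
    - {"dx": -5,"dy": -6,"dz": -15,"roll": 0,"jaw": 1}
    - {"dx": -16,"dy": -18,"dz": 0,"roll": 0,"jaw": 1}
    - {"dx": -26,"dy": -28,"dz": 0,"roll": 0,"jaw": 1}
    - {"dx": -26,"dy": -28,"dz": 0,"roll": 0,"jaw": 1}
    - {"dx": -26,"dy": -28,"dz": 0,"roll": 0,"jaw": 1}
    - {"dx": -26,"dy": -28,"dz": 0,"roll": 0,"jaw": 1}
    - {"dx": -26,"dy": -28,"dz": 0,"roll": 0,"jaw": 1}
    - {"dx": -22,"dy": -24,"dz": 0,"roll": 0,"jaw": 1}

```text
time_s: 18.1
ee_pos: [0.4537, 0.0943, 0.1412]
eef_rot: [3.142, 0.0, 1.571]
force: [0.9, -0.3, -1.2]
grip_width: 0.0351
grip_force: 12.0
```

Request:
send_rows:
  rows:
    - {"dx": -11,"dy": -12,"dz": 0,"roll": 0,"jaw": 1}
    - {"dx": -4,"dy": -5,"dz": 0,"roll": 0,"jaw": 1}
    - {"dx": 0,"dy": 0,"dz": 0,"roll": 0,"jaw": 1}
    - {"dx": 0,"dy": 0,"dz": 0,"roll": 0,"jaw": 1}

```text
time_s: 18.43
ee_pos: [0.4395, 0.081, 0.1414]
eef_rot: [3.141, -0.0, 1.571]
force: [1.1, -0.1, -1.5]
grip_width: 0.0346
grip_force: 12.0
```

```bash
python3 -c "
from h import *
for t in (140,170): rim('wrist',(.439,.0815),61,t,'w6.png')
rim('scene',(.439,.0815),61,140)"
```

```text
wrist rim fit [0.4381 0.0812] ring D 55.4 | enc 0.438 0.081 61.6 vs 61 n 861 tcp [0.4395 0.0811 0.1412]
wrist rim fit [0.4382 0.0809] ring D 55.6 | enc 0.4382 0.0811 60.6 vs 61 n 709 tcp [0.4394 0.0812 0.141 ]
scene rim fit [0.4406 0.078 ] ring D 57.7 | enc 0.4401 0.0774 69.8 vs 61 n 144 tcp [0.4393 0.0812 0.1408]
```

View pics/w6.png

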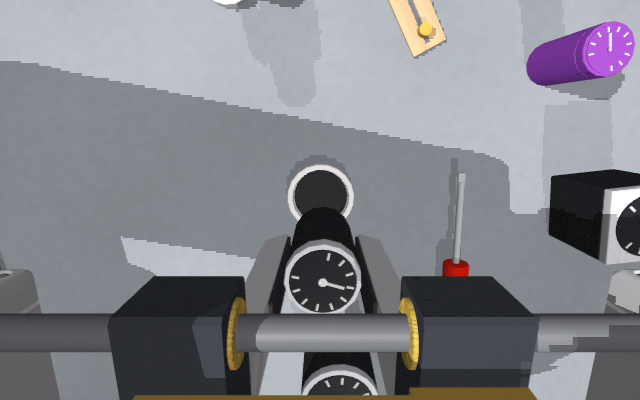

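The small gauge is upright at (323,282), with its cradle at (320,195) 1 mm off. I'll lower it.

Request:
send_rows:
  rows:
    - {"dx": 0,"dy": -1,"dz": 15,"roll": 0,"jaw": 1}
    - {"dx": 0,"dy": 0,"dz": 25,"roll": 0,"jaw": 1}
    - {"dx": 0,"dy": 0,"dz": 25,"roll": 0,"jaw": 1}
    - {"dx": 0,"dy": 0,"dz": 20,"roll": 0,"jaw": 1}
    - {"dx": 0,"dy": 0,"dz": 10,"roll": 0,"jaw": 1}
    - {"dx": 0,"dy": 0,"dz": 5,"roll": 0,"jaw": 1}
    - {"dx": 0,"dy": 0,"dz": 3,"roll": 0,"jaw": 1}
    - {"dx": 0,"dy": 0,"dz": 1,"roll": 0,"jaw": 1}
    - {"dx": 0,"dy": 0,"dz": 0,"roll": 0,"jaw": 1}
    - {"dx": 0,"dy": 0,"dz": 0,"roll": 0,"jaw": 1}
    - {"dx": 0,"dy": 0,"dz": 0,"roll": 0,"jaw": 1}

```text
time_s: 19.5
ee_pos: [0.4381, 0.0806, 0.0376]
eef_rot: [3.14, -0.0, 1.571]
force: [0.7, 0.2, -1.2]
grip_width: 0.0345
grip_force: 12.0
```

Request:
send_rows:
  rows:
    - {"dx": 0,"dy": 0,"dz": 1.5,"roll": 0,"jaw": 1}
    - {"dx": 0,"dy": 0,"dz": 1,"roll": 0,"jaw": 1}
    - {"dx": 0,"dy": 0,"dz": 0,"roll": 0,"jaw": 1}
    - {"dx": 0,"dy": 0,"dz": 0,"roll": 0,"jaw": 1}
    - {"dx": 0,"dy": 0,"dz": 0,"roll": 0,"jaw": 0.2}
    - {"dx": 0,"dy": 0,"dz": 0,"roll": 0,"jaw": -0.4}
    - {"dx": 0,"dy": 0,"dz": 0,"roll": 0,"jaw": -0.4}
    - {"dx": 0,"dy": 0,"dz": 0,"roll": 0,"jaw": -0.4}
    - {"dx": 0,"dy": 0,"dz": 0,"roll": 0,"jaw": -0.4}

```text
time_s: 20.25
ee_pos: [0.4377, 0.0806, 0.0344]
eef_rot: [-3.142, -0.0, 1.571]
force: [1.0, -0.6, -0.1]
grip_width: 0.0612
grip_force: 0.0
```

Request:
send_rows:
  rows:
    - {"dx": 0,"dy": 0,"dz": -15,"roll": 0,"jaw": -0.4}
    - {"dx": 0,"dy": 0,"dz": -30,"roll": 0,"jaw": -0.4}
    - {"dx": 0,"dy": 0,"dz": -35,"roll": 0,"jaw": -0.4}
    - {"dx": 0,"dy": 0,"dz": -35,"roll": 0,"jaw": -0.4}
    - {"dx": 0,"dy": 0,"dz": -35,"roll": 0,"jaw": -0.4}
    - {"dx": 0,"dy": 0,"dz": -20,"roll": 0,"jaw": -0.4}
    - {"dx": 0,"dy": 0,"dz": 0,"roll": 0,"jaw": -1}

```text
time_s: 20.83
ee_pos: [0.4392, 0.0808, 0.2087]
eef_rot: [3.135, -0.001, 1.571]
force: [-0.0, 0.2, 0.6]
grip_width: 0.0696
grip_force: 0.0
```

```bash
python3 -c "
from h import *
look('wrist',.071,35,(.438,.081))"
```

```text
wrist centre 0.4384 0.08 D 35.3 vs 35 n 1089 z 0.07208965371072085 | tcp [0.4384 0.0807 0.2062] go dx -0.7 dy -0.0 t 20.8833
```

Request:
send_rows:
  rows:
    - {"dx": -16,"dy": 2,"dz": 0,"roll": 0,"jaw": -1}
    - {"dx": -32,"dy": 3,"dz": 0,"roll": 0,"jaw": -1}
    - {"dx": -38,"dy": 4,"dz": 0,"roll": 0,"jaw": -1}
    - {"dx": -38,"dy": 4,"dz": 0,"roll": 0,"jaw": -1}
    - {"dx": -26,"dy": 3,"dz": 0,"roll": 0,"jaw": -1}
    - {"dx": -14,"dy": 0,"dz": 0,"roll": 0,"jaw": -1}
    - {"dx": 0,"dy": 0,"dz": 0,"roll": 0,"jaw": -1}
    - {"dx": 0,"dy": 0,"dz": 0,"roll": 0,"jaw": -1}
    - {"dx": 0,"dy": 0,"dz": 0,"roll": 0,"jaw": -1}

```text
time_s: 21.63
ee_pos: [0.4534, -0.0827, 0.2037]
eef_rot: [-3.14, -0.0, 1.571]
force: [-0.4, -0.1, -1.1]
grip_width: 0.0941
grip_force: 0.0
```

```bash
python3 -c "
from h import *
look('wrist',.074,67,(.454,-.083))"
```

```text
wrist centre 0.4545 -0.0824 D 67.0 vs 67 n 4181 z 0.07510117346977403 | tcp [ 0.4536 -0.0825  0.2039] go dx 0.1 dy 0.9 t 21.6833
```

Small is placed, and I'm aligned over the large gauge. Descending to grip it.

Request:
send_rows:
  rows:
    - {"dx": 0,"dy": 1,"dz": 20,"roll": 0,"jaw": -1}
    - {"dx": 0,"dy": 0,"dz": 30,"roll": 0,"jaw": -1}
    - {"dx": 0,"dy": 0,"dz": 30,"roll": 0,"jaw": -1}
    - {"dx": 0,"dy": 0,"dz": 25,"roll": 0,"jaw": -1}
    - {"dx": 0,"dy": 0,"dz": 25,"roll": 0,"jaw": -1}
    - {"dx": 0,"dy": 0,"dz": 25,"roll": 0,"jaw": -1}
    - {"dx": 0,"dy": 0,"dz": 18,"roll": 0,"jaw": -1}
    - {"dx": 0,"dy": 0,"dz": 0,"roll": 0,"jaw": -1}
    - {"dx": 0,"dy": 0,"dz": 0,"roll": 0,"jaw": -1}
    - {"dx": 0,"dy": 0,"dz": 0,"roll": 0,"jaw": -0.8}
    - {"dx": 0,"dy": 0,"dz": 0,"roll": 0,"jaw": -0.6}
  force: 25

```text
time_s: 22.6
ee_pos: [0.4555, -0.0833, 0.0328]
eef_rot: [3.139, 0.001, 1.572]
force: [0.1, 0.5, -0.4]
grip_width: 0.0838
grip_force: 0.0
```

Request:
send_rows:
  rows:
    - {"dx": 0,"dy": 0,"dz": 0,"roll": 0,"jaw": 1}
    - {"dx": 0,"dy": 0,"dz": 0,"roll": 0,"jaw": 1}
    - {"dx": 0,"dy": 0,"dz": 0,"roll": 0,"jaw": 1}
    - {"dx": 0,"dy": 0,"dz": 0,"roll": 0,"jaw": 1}
    - {"dx": 0,"dy": 0,"dz": 0,"roll": 0,"jaw": 1}

```text
time_s: 23.02
ee_pos: [0.455, -0.0834, 0.032]
eef_rot: [3.141, 0.0, 1.571]
force: [-2.5, 1.0, 7.1]
grip_width: 0.0668
grip_force: 25.0
```

Request:
send_rows:
  rows:
    - {"dx": 0,"dy": 0,"dz": -10,"roll": 0,"jaw": 1}
    - {"dx": 0,"dy": 0,"dz": -25,"roll": 0,"jaw": 1}
    - {"dx": 0,"dy": 0,"dz": -30,"roll": 0,"jaw": 1}
    - {"dx": 0,"dy": 0,"dz": -30,"roll": 0,"jaw": 1}
    - {"dx": -5,"dy": -3,"dz": -15,"roll": 0,"jaw": 1}
    - {"dx": -18,"dy": -10,"dz": 0,"roll": 0,"jaw": 1}
    - {"dx": -32,"dy": -18,"dz": 0,"roll": 0,"jaw": 1}
    - {"dx": -34,"dy": -20,"dz": 0,"roll": 0,"jaw": 1}
    - {"dx": -34,"dy": -20,"dz": 0,"roll": 0,"jaw": 1}
    - {"dx": -30,"dy": -16,"dz": 0,"roll": 0,"jaw": 1}
    - {"dx": -16,"dy": -9,"dz": 0,"roll": 0,"jaw": 1}
    - {"dx": -5,"dy": -3,"dz": 0,"roll": 0,"jaw": 1}

```text
time_s: 24.02
ee_pos: [0.3543, -0.2594, 0.1419]
eef_rot: [-3.142, 0.0, 1.568]
force: [-0.3, -0.5, -2.3]
grip_width: 0.0667
grip_force: 25.0
```

Request:
send_rows:
  rows:
    - {"dx": 0,"dy": 0,"dz": 0,"roll": 0,"jaw": 1}
    - {"dx": 0,"dy": 0,"dz": 0,"roll": 0,"jaw": 1}
    - {"dx": 0,"dy": 0,"dz": 0,"roll": 0,"jaw": 1}

```text
time_s: 24.27
ee_pos: [0.3563, -0.2565, 0.1415]
eef_rot: [-3.142, -0.0, 1.572]
force: [-0.5, 0.6, -3.4]
grip_width: 0.0667
grip_force: 25.0
```

```bash
python3 -c "
from h import *
rim('wrist',(.356,-.256),93,205,'w7.png')
rim('scene',(.356,-.256),93,205)"
```

```text
wrist rim fit [ 0.3559 -0.2568] ring D 87.5 | enc 0.3561 -0.2567 92.3 vs 93 n 837 tcp [ 0.3563 -0.2565  0.1415]
scene rim fit [ 0.3554 -0.2565] ring D 87.5 | enc 0.3549 -0.2564 93.8 vs 93 n 163 tcp [ 0.3563 -0.2565  0.1415]
```

View pics/w7.png

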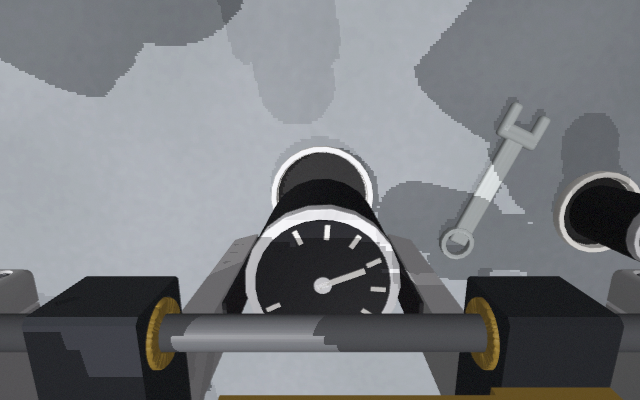

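The large gauge is upright at (322,285) over its cradle at (322,195), centred within 1 mm. I'll lower it.

Request:
send_rows:
  rows:
    - {"dx": -1,"dy": 0,"dz": 15,"roll": 0,"jaw": 1}
    - {"dx": 0,"dy": 0,"dz": 25,"roll": 0,"jaw": 1}
    - {"dx": 0,"dy": 0,"dz": 25,"roll": 0,"jaw": 1}
    - {"dx": 0,"dy": 0,"dz": 20,"roll": 0,"jaw": 1}
    - {"dx": 0,"dy": 0,"dz": 10,"roll": 0,"jaw": 1}
    - {"dx": 0,"dy": 0,"dz": 5,"roll": 0,"jaw": 1}
    - {"dx": 0,"dy": 0,"dz": 3,"roll": 0,"jaw": 1}
    - {"dx": 0,"dy": 0,"dz": 1,"roll": 0,"jaw": 1}
    - {"dx": 0,"dy": 0,"dz": 0,"roll": 0,"jaw": 1}
    - {"dx": 0,"dy": 0,"dz": 0,"roll": 0,"jaw": 1}
    - {"dx": 0,"dy": 0,"dz": 0,"roll": 0,"jaw": 1}

```text
time_s: 25.28
ee_pos: [0.3561, -0.2587, 0.0381]
eef_rot: [3.141, 0.001, 1.571]
force: [-0.4, 0.0, -3.3]
grip_width: 0.0669
grip_force: 25.0
```

Request:
send_rows:
  rows:
    - {"dx": 1,"dy": 0,"dz": 1.5,"roll": 0,"jaw": 1}
    - {"dx": 0,"dy": 0,"dz": 1.5,"roll": 0,"jaw": 1}
    - {"dx": 0,"dy": 0,"dz": 0,"roll": 0,"jaw": 1}
    - {"dx": 0,"dy": 0,"dz": 0,"roll": 0,"jaw": 1}
    - {"dx": 0,"dy": 0,"dz": 0,"roll": 0,"jaw": 0.2}
    - {"dx": 0,"dy": 0,"dz": 0,"roll": 0,"jaw": -1}
    - {"dx": 0,"dy": 0,"dz": 0,"roll": 0,"jaw": -1}
    - {"dx": 0,"dy": 0,"dz": 0,"roll": 0,"jaw": -1}
    - {"dx": 0,"dy": 0,"dz": 0,"roll": 0,"jaw": -1}
    - {"dx": 0,"dy": 0,"dz": 0,"roll": 0,"jaw": -1}
    - {"dx": 0,"dy": 0,"dz": 0,"roll": 0,"jaw": -1}

```text
time_s: 26.2
ee_pos: [0.3558, -0.2574, 0.0344]
eef_rot: [3.142, -0.0, 1.571]
force: [-0.5, 0.9, -0.2]
grip_width: 0.0941
grip_force: 0.0
```

Request:
send_rows:
  rows:
    - {"dx": 0,"dy": 0,"dz": -15,"roll": 0,"jaw": -1}
    - {"dx": 0,"dy": 0,"dz": -30,"roll": 0,"jaw": -1}
    - {"dx": 0,"dy": 0,"dz": -35,"roll": 0,"jaw": -1}
    - {"dx": 0,"dy": 0,"dz": -35,"roll": 0,"jaw": -1}
    - {"dx": 0,"dy": 0,"dz": -35,"roll": 0,"jaw": -1}
    - {"dx": 0,"dy": 0,"dz": -20,"roll": 0,"jaw": -1}
    - {"dx": 0,"dy": 0,"dz": 0,"roll": 0,"jaw": -1}
    - {"dx": 0,"dy": 0,"dz": 0,"roll": 0,"jaw": -1}
    - {"dx": 0,"dy": 0,"dz": 0,"roll": 0,"jaw": -1}

```text
time_s: 26.95
ee_pos: [0.3554, -0.2572, 0.2034]
eef_rot: [-3.141, -0.001, 1.571]
force: [-0.2, -0.5, -0.1]
grip_width: 0.0941
grip_force: 0.0
```

```bash
python3 -c "
from h import *
look('wrist',.077,67,(.356,-.257))
look('scene',.077,67,(.356,-.257),'end.png')"
```

```text
wrist centre 0.3567 -0.2564 D 67.0 vs 67 n 4248 z 0.07807950738123279 | tcp [ 0.3554 -0.2571  0.2032] go dx 0.7 dy 1.3 t 27.0
scene centre 0.3557 -0.2566 D 71.1 vs 67 n 445 z 0.07725266206299133 | tcp [ 0.3554 -0.2571  0.2032] go dx 0.5 dy 0.3 t 27.05
```

View pics/end.png

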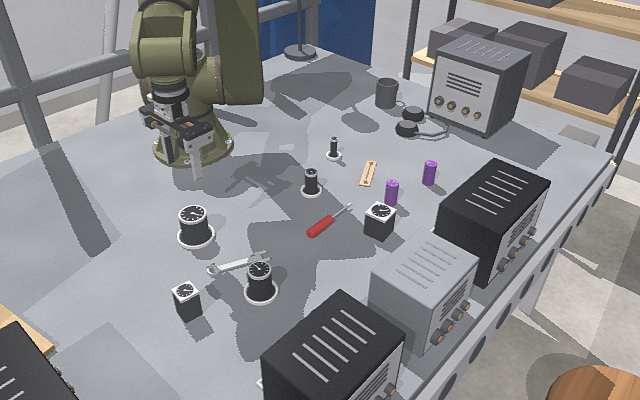

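The scene view shows all four gauges upright in their cradles: large (195,225), medium (260,280), small (311,182), tiny (333,148). The squares at (379,221) and (187,300) and the purples have not moved, and the gripper is clear.

```bash
python3 -c "
from station import *
print(hand_in())"
```

```text
the job is handed in; nothing more can be done
None
```

All four round gauges stand upright in their matching cradles, each measured within about 2 mm of centre, with the square and purple gauges left where they were; I handed the job in at about 27 s, and `hand_in()` returned no verdict.

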